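Turn the treat ladder over into the puzzle box

ROBOT

A 6-joint arm with a two-finger parallel gripper is mounted at the origin on the work surface. World frame = base frame: x ahead of the robot, y to its left, z up, the work surface at z = 0. Lengths are in mm, angles in rad, forces in N, time in s.
With the tool pointing down it reaches from about 350 to 800 mm from the base axis. Payload 7.3 kg.
Tool frame: the origin (TCP) lies on the centre line of the jaws, within the pads' length; the fingertips stand 8 mm ahead of it and the grasp point (between the pads) lies 11 mm behind it (tip_extent is the distance from the TCP to the fingertips, in mm); x points along the fingers, y is the direction in which the jaws open and shut, and the axes are right-handed (so a half turn about x gives the same grasp; the last joint's range is limited). The gripper opens to 85 mm and grips with 20 to 120 N. Pads are 22 mm wide; open, the fingers measure 114 mm over their backs; the gripper's body (76 mm by 85 mm) begins 54 mm behind the grasp point. The pads swing forward as they close: fully open they stand 13 mm farther back than shut.
Start: joints at [0.974, 0.342, 1.524, -0, 1.275, -0.146], TCP at [228.723, 472.577, 239.322] pointing down, gripper open.
Joint ranges: [-2.53, 2.53], [-0.77, 2.02], [0.04, 2.7], [-1, 4.14], [0.28, 2.66], [-3.11, 3.11]. Speed limits (rad/s): [2.57, 2.57, 3.14, 3.14, 3.14, 3.14].

INTERFACE

Orientations are given as a rotation vector (axis times angle).
In Python, from plant import state, get_image, camera_info, sign_off, tip_extent gives the robot as it stands.
- The arm moves only by the tool play_rows, never from a script. Its argument "targets" is a list of rows, each a list of 7 numbers: the shift along the tool's x, y, z in mm, then the turn, a rotation vector about the tool's x, y, z in rad, then the finger opening in mm, from 0 to 85.4. A call has exactly 8 rows; each row shifts and turns the pose as measured when the row begins, along the tool's axes as they then stand; what a row does not reach is not made up. A row lasts 1/10 s, in which the tool goes at most 50 mm and 8.59 degrees, less where a joint would pass 70% of its speed; a pose out of reach is approached as far as the arm can. A call with a gripper value outside its range is refused whole. The fingers move at their own pace and stop on an object; the grip force is fixed at half the most. Time passes only in rows, so rows that do not move let the fingers close, or fill a call up. It gives the time, the measured TCP pose, the force and the opening at its end, in the units of the state.
- state(): the state, without advancing time (a new reading comes with each control period).
- get_image(name): name is "scene" or "top" or "wrist"; returns the picture (384x512x3 uint8, red, green, blue); there is no depth.
- camera_info(name): a dict with "K" (3x3 intrinsics, pixels), "distortion" ([k1, k2, p1, p2, k3] as OpenCV has them; the pictures are not rectified), "rvec" (rotation vector, rad) and "tvec" (3), from world to camera coordinates, as OpenCV has them. Camera axes: x right, y down, z forward; pixel columns grow to the right and rows downward; lengths in mm; the calibration is good to about 2 mm. A picture is of the moment at which its call begins: read the wrist's pose just before it. camera_info takes no time and is no camera call; for the wrist camera it gives the pose at the moment of the call.
- sign_off(): hands the job in, once; it reports no verdict.
The state is a dict: "t": time; "joints": joint angles; "joint_vel": joint speeds; "joint_torque": joint torques, N m; "position": TCP position; "eef_rot": TCP orientation; "ft_force": force on the tool from outside, world axes, zero at the start; "moment": the same for the moment, N m; "grip_width": opening from 0.0 (shut) to 1.0 (fully open).
Only numpy, scipy, OpenCV 4.12 (cv2) and the standard library are available. Lean on these libraries where they do the work, as an engineer would, in place of code of your own. Each camera call takes 0.05 s, during which the arm holds its last target. There are 200 camera calls.

TASK

The ladder segment lies on the ledge with its two treat wells facing down. Turn it over and lay it flat inside the blue puzzle box with the wells facing up, then swing the box's door fully shut over it. Leave everything else on the ledge where it stands.

Things in the scene. Friction and masses are not known exactly. Their poses are not given: they have to be found in the camera images.
- ladder: flat wooden ladder segment 180 mm long (x), 64 wide (y), 24 thick (z), 0.15-0.26 kg; origin at its very centre. Rails 10 mm wide along both sides (44 mm free between). The middle 74 mm is closed by a plank; its +z side has two round treat wells 34 mm across, not above the rails, its -z side is plain. Each end is open, crossed by one rung. Starts wells down (z axis down)
- rung_a_mid (a point): middle of the rung at the ladder's +x end, 76 mm from its centre, at mid thickness: round dowel 14 mm in diameter along the ladder's y, 43 mm long, free to turn on its axis, so a ladder held by it swings under it. Rails end 14 mm beyond it; the plank's edge is 39 mm inwards of it
- rung_b_mid (a point): the same for the equal rung at the ladder's -x end
- box: blue plastic puzzle box lying on its back, open side up, fixed to the ledge: 224 mm long (x), 130 wide (y), 42 high; walls and floor 5 mm (inside 214 x 120, 37 deep). Origin at the centre of its underside, z up. Its swing door is hinged along the top of the long +y wall
- door (a joint): angle of the swing door, rad: 0 shut flat on the box, 1.57 upright, 1.75 to 1.98 at the start, leaning back outwards (stop at 2.0). The door is a 224 x 130 x 6 mm frame with two openings and a 14 mm tab on its free edge; a stiff hinge keeps it where it is left, about 1 N at its edge moves it
- door_edge (a point): point on the door's outer face in the middle of its free-edge bar (22 mm wide), 119 mm from the hinge. Shut, it is the top face, 48 mm above the ledge
- door_hinge (a point): middle of the door's hinge line, on the box's +y edge 42 mm above the ledge; the line runs along the box's x
- ring: flat yellow acrylic ring lying down, 76 mm outside, 56 mm inside, 10 mm high; origin at the centre of its underside. Bystander
- katori: small stainless bowl, 80 mm across, 38 mm high; origin at the centre of its underside. Bystander
- skewer_holder: stainless skewer holder: 90 mm round foot with a thin upright rod and loop, 167 mm high; origin at the centre of its underside. Bystander
- jar: empty glass jar with twist cap, 76 mm across, 115 mm high; origin at the centre of its underside. Bystander
- tin: plain metal tin, 72 mm across, 100 mm high; origin at the centre of its underside. Bystander
- tumbler: stainless tumbler, 72 mm across, 100 mm high; origin at the centre of its underside. Bystander
- spatula: wooden spatula lying flat, 200 mm long; origin on its underside. Bystander
Things that resemble listed ones, but are neither listed nor needed, are in the scene too. What is shaped like the ladder but purple is not meant.

How it is judged (in metres and radians):
On the way, in this order (a step that is already met when the one before it is completed fails the run):
1. the ladder lies flat on the floor of the box with its wells up (angle between ladder's own z axis and vertical below 0.12 rad and z of ladder in the frame of box between 0.01 and 0.023 m and x of ladder in the frame of box between -0.06 and 0.06 m and y of ladder in the frame of box between -0.05 and 0.05 m), for 0.2 s.
2. the door is shut over it (value of joint door below 0.06 rad), for 0.2 s.
At the end, for the whole second after the job is handed in: The ladder lies at rest on the floor of the box, wells up, level within 0.12 rad (7 degrees), and the door is shut to within 0.06 rad (about 8 mm at its free edge) (all of step 1 and value of joint door below 0.06 rad and linear speed of ladder below 0.02 m/s); the robot touches nothing.
It fails at once if another thing on the ledge is moved by more than 30 mm (distance of any of ring, katori, skewer_holder, jar, tin, tumbler, spatula from where it was at the start of the episode above 0.03 m).
It also fails if it takes over 62 s, if anything falls off the work surface, if the arm or the gripper's body presses on something with over 40 N, if the wrist force passes 120 N, or if a joint passes its speed limit or range.

## Working session

There is one attempt and no reset: what is moved stays moved. The work goes in short steps, Python scripts to look and compute and a tool call to move; the robot and the scene stay as the last step left them, time stands still between calls to the robot, and variables do not carry over. Pictures are saved under pics/ and viewed, about 8 in all and at most 12, crops included, and the job is handed in when it is done.

Besides the shell and the picture viewer there is one more tool, called after ">>>" by a JSON object that holds its "op" and its "data". play_rows: Moves the arm, as the interface text tells. Its arguments: {"type":"object","properties":{"targets":{"type":"array"}},"required":["targets"]}

```bash
mkdir -p pics; ls; cat > h.py <<'E'
import numpy as np, cv2
from plant import *
from scipy.spatial.transform import Rotation as R
def save(n,f):
    im=get_image(n); cv2.imwrite('pics/'+f,im[:,:,::-1]); return im
def ray(ci,uv):
    p=cv2.undistortPoints(np.array([[uv]],float),np.array(ci['K']),np.array(ci['distortion'])).ravel()
    Rm=cv2.Rodrigues(np.array(ci['rvec']))[0]; t=np.array(ci['tvec'],float).ravel()
    return -Rm.T@t, Rm.T@np.array([p[0],p[1],1.])
def onz(ci,uv,z):
    c,d=ray(ci,uv); return c+d*(z-c[2])/d[2]
def tri(obs):
    A=np.zeros((3,3));b=np.zeros(3)
    for ci,uv in obs:
        c,d=ray(ci,uv); d=d/np.linalg.norm(d); P=np.eye(3)-np.outer(d,d); A+=P;b+=P@c
    return np.linalg.solve(A,b)
def proj(ci,p):
    return cv2.projectPoints(np.array([p],float),np.array(ci['rvec'],float),np.array(ci['tvec'],float),np.array(ci['K']),np.array(ci['distortion']))[0].ravel()
def st():
    s=state(); print('t',round(s['t'],2),'p',np.round(s['position'],1),'R cols',np.round(R.from_rotvec(s['eef_rot']).as_matrix(),3).tolist(),'F',np.round(s['ft_force'],1),'w',s['grip_width'],'j',np.round(s['joints'],2)); return s
E
python3 - <<'E'
from h import *
st()
a=save('scene','s0.png');b=save('top','t0.png')
for n in('scene','top'):
    c=camera_info(n);print(n,ray(c,(256,192)))
E
```

```text
pics
t 0.0 p [228.5 472.2 238.6] R cols [[-0.001, 0.436, 0.9], [-0.001, 0.9, -0.436], [-1.0, -0.002, -0.0]] F [0.7 1.1 0.5] w 1.000383343862459 j [ 0.97  0.34  1.53 -0.    1.28 -0.15]
scene (array([1237.4143191 , -717.08416793, 1213.56388225]), array([-0.46805866,  0.40791775, -0.7839551 ]))
top (array([ 303.0125593 , -112.43656931, 1012.96142605]), array([ 0.20016075,  0.02659779, -0.97956433]))
```

```bash
python3 -c "
import cv2,numpy as np
for f in 'st':
    a=cv2.imread(f'pics/{f}0.png'); cv2.imwrite(f'pics/{f}0b.png',cv2.resize(a,(800,600),interpolation=cv2.INTER_CUBIC))"
```

```text
(no output)
```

View pics/s0b.png

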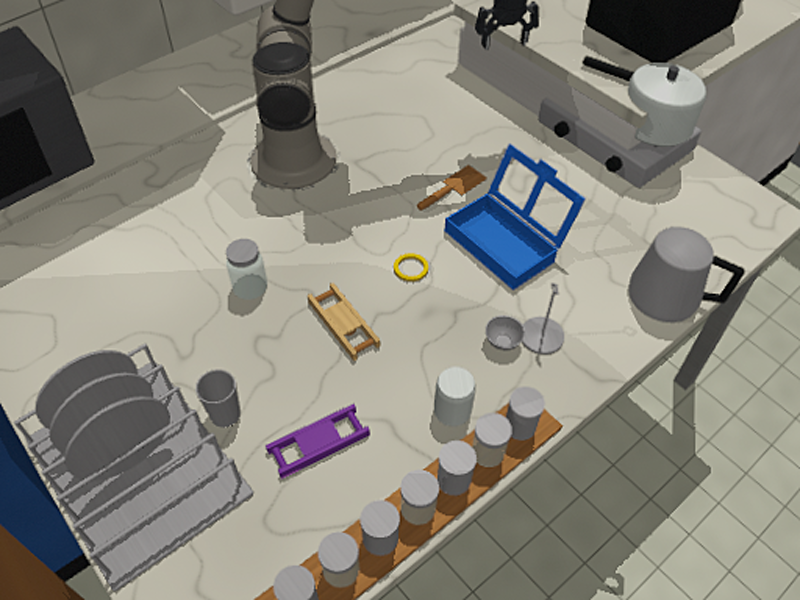

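View pics/t0b.png

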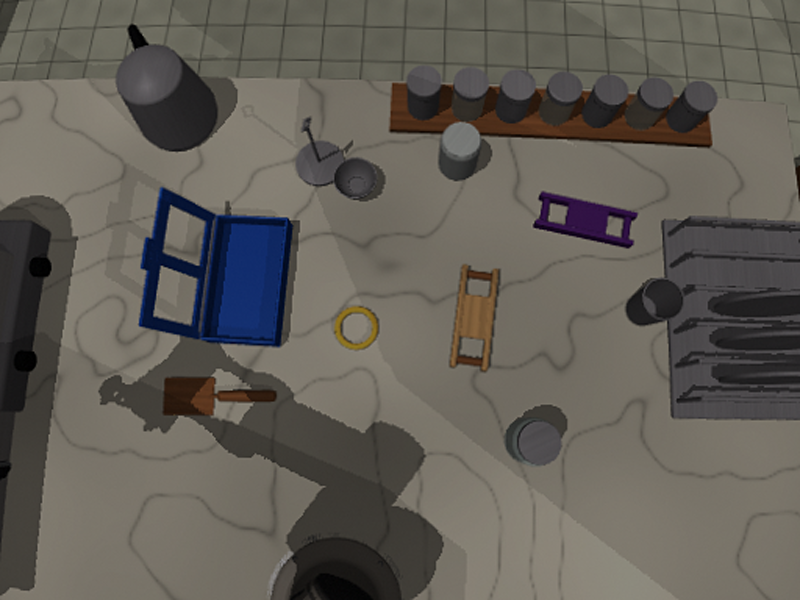

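The scene view shows the tan ladder at about (343,320), the blue box at (505,240) with its door leaning away, and the ring between them. In the top view, up is +x and left is +y: ladder at (475,318), box at (248,280), door on its left side. Next I measure the ladder by colour mask and zoom in on the box.

```bash
python3 - <<'E'
from h import *
import plant
print('tip',tip_extent() if callable(tip_extent) else tip_extent)
ims={n:cv2.imread(f'pics/{f}0.png') for n,f in(('top','t'),('scene','s'))}
C={n:camera_info(n) for n in ims}
roi={'top':(280,160,330,245),'scene':(190,175,250,235)}
for n,im in ims.items():
    x0,y0,x1,y1=roi[n]
    hsv=cv2.cvtColor(im,cv2.COLOR_BGR2HSV)
    m=cv2.inRange(hsv,(8,80,60),(28,255,255)); k=np.zeros_like(m);k[y0:y1,x0:x1]=m[y0:y1,x0:x1]
    k=cv2.morphologyEx(k,cv2.MORPH_CLOSE,np.ones((3,3)))
    c=max(cv2.findContours(k,cv2.RETR_EXTERNAL,cv2.CHAIN_APPROX_NONE)[0],key=cv2.contourArea)
    h=cv2.convexHull(c); q=cv2.approxPolyDP(h,3,True)[:,0]
    print(n,cv2.contourArea(c),q.tolist())
    P=np.array([onz(C[n],p,24) for p in h[:,0]])[:,:2].astype(np.float32)
    print(cv2.minAreaRect(P)); print([np.round(onz(C[n],p,24)[:2]).tolist() for p in q])
a=cv2.resize(ims['top'][115:230,80:200],(480,460),interpolation=cv2.INTER_CUBIC)
b=cv2.resize(ims['scene'][85:190,275:380],(420,420),interpolation=cv2.INTER_CUBIC)
cv2.imwrite('pics/boxt.png',a);cv2.imwrite('pics/boxs.png',b)
h=np.zeros((460,800,3),np.uint8)
h[:,:400]=a[:,:400];h[:420,400:800]=b[:,:400];cv2.imwrite('pics/box.png',h)
E
```

```text
tip 8.0
top 1422.0 [[296, 169], [318, 172], [310, 237], [288, 234]]
((481.2805480957031, -213.43394470214844), (65.22438049316406, 179.97154235839844), 84.25666809082031)
[[573.0, -192.0], [567.0, -252.0], [390.0, -232.0], [395.0, -174.0]]
scene 933.5 [[197, 188], [213, 181], [242, 221], [226, 230]]
((490.342041015625, -219.22364807128906), (70.05038452148438, 191.94419860839844), 84.23345947265625)
[[392.0, -234.0], [402.0, -176.0], [586.0, -204.0], [581.0, -262.0]]
```

View pics/box.png

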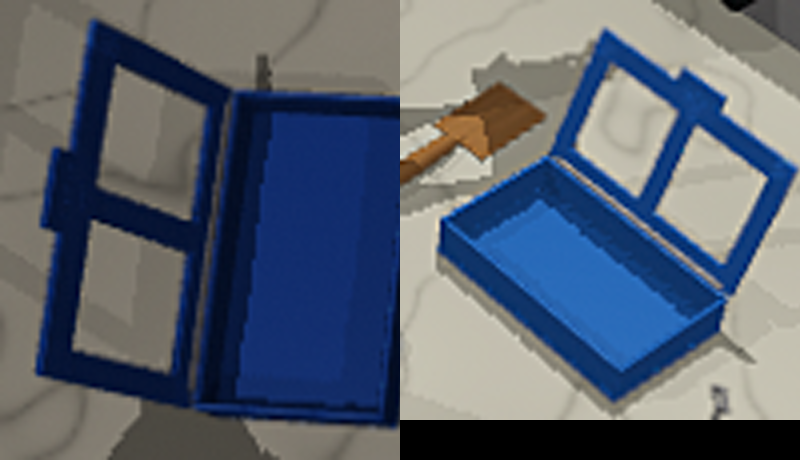

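Box rim corners (original pixels), top: (138,138), (186,139.5), (180,221.5), (128.5,217). The same corners in scene: (356,159), (329,178), (285,140.5), (313.5,124). Triangulating them and the ladder now.

```bash
python3 - <<'E'
from h import *
T,S=camera_info('top'),camera_info('scene')
n=['+x+y','+x-y','-x-y','-x+y']
t=[(138,138),(186.2,139.5),(180,221.5),(128.3,217)];s=[(356.3,159.3),(329,178),(285,140.5),(313.3,123.8)]
for i in range(4): print(n[i],np.round(tri([(T,t[i]),(S,s[i])]),1),np.round(onz(T,t[i],42),1),np.round(onz(S,s[i],42),1))
# door: top edge corners, tab
for a,b in[((80+93/4,115+20/4),(275+395/4,85+168/4)),((80+38/4,115+375/4),(275+207/4,85+28/4)),((80+55/4,115+190/4),(275+305/4,85+90/4))]: print('door',np.round(tri([(T,a),(S,b)]),1))
# ladder top corners
for a,b in zip([(296,169),(318,172),(310,237),(288,234)],[(242,221),(226,230),(197,188),(213,181)]): print('lad',np.round(tri([(T,a),(S,b)]),1))
for nm,uv,h in(('ring',(356,328),5),('katori',(356,180),38),('foot',(320,163),0),('spat',(275,395),5),('rodtip',(306,124),167),('jar',(538,442),115),('tin',(461,138),100)):
    print(nm,np.round(onz(T,np.array(uv)*.64,h)))
E
```

```text
+x+y [643.8 249.   35. ] [641.5 246.6  42. ] [647.3 243.   42. ]
+x-y [643.2 113.5  38. ] [641.  111.2  42. ] [645.7 112.2  42. ]
-x-y [419.9 117.3  32.4] [415.3 109.3  42. ] [428.7 117.1  42. ]
-x+y [424.4 255.9  32.5] [421.3 248.7  42. ] [431.7 252.3  42. ]
door [646.4 298.9 157.4]
door [424.2 306.7 153.7]
door [536.6 308.6 158.7]
lad [ 577.1 -194.9    5.9]
lad [ 571.3 -255.1    6.4]
lad [ 390.  -232.7   20.8]
lad [ 396.7 -174.    17. ]
ring [456. -11.   5.]
katori [718.   2.  38.]
foot [766.  76.   0.]
spat [335. 122.   5.]
rodtip [756.  72. 167.]
jar [ 277. -304.  115.]
tin [ 775. -180.  100.]
```

```bash
cat >> h.py <<'E'
def rot(yaw,pitch=0):  # tool x down, tool y at world yaw
    y=np.array([np.cos(yaw),np.sin(yaw),0]);x=np.array([0,0,-1.]);M=np.column_stack([x,y,np.cross(x,y)])
    return R.from_matrix(M)*R.from_euler('z',pitch)
def plan(target,Rt,n,w,start=None):
    s=state(); p=np.array(s['position']); r=R.from_rotvec(s['eef_rot']); 
    d=(r.inv()*Rt).as_rotvec()/n; step=(np.array(target)-p)/n
    for i in range(n):
        v=r.inv().apply(step); print([*[round(float(x),1) for x in v],*[round(float(x),3) for x in d],w]); r=r*R.from_rotvec(d)
E
python3 - <<'E'
from h import *
plan((552,-220,170),rot(-0.11),16,85)
E
```

```text
[4.3, -30.1, 37.0, 0.077, 0.0, 0.0, 85]
[4.3, -27.2, 39.3, 0.077, 0.0, 0.0, 85]
[4.3, -24.1, 41.2, 0.077, 0.0, 0.0, 85]
[4.3, -20.9, 43.0, 0.077, 0.0, 0.0, 85]
[4.3, -17.5, 44.4, 0.077, 0.0, 0.0, 85]
[4.3, -14.0, 45.6, 0.077, 0.0, 0.0, 85]
[4.3, -10.5, 46.6, 0.077, 0.0, 0.0, 85]
[4.3, -6.9, 47.3, 0.077, 0.0, 0.0, 85]
[4.3, -3.2, 47.6, 0.077, 0.0, 0.0, 85]
[4.3, 0.4, 47.8, 0.077, 0.0, 0.0, 85]
[4.3, 4.1, 47.6, 0.077, 0.0, 0.0, 85]
[4.3, 7.7, 47.1, 0.077, 0.0, 0.0, 85]
[4.3, 11.3, 46.4, 0.077, 0.0, 0.0, 85]
[4.3, 14.9, 45.4, 0.077, 0.0, 0.0, 85]
[4.3, 18.3, 44.1, 0.077, 0.0, 0.0, 85]
[4.3, 21.6, 42.6, 0.077, 0.0, 0.0, 85]
```

>>> {"op": "play_rows", "data": {"targets": [[0,-30,37,0.077,0,0,85],[0,-27,39,0.077,0,0,85],[0,-24,41,0.077,0,0,85],[4,-21,43,0.077,0,0,85],[4,-17.5,44,0.077,0,0,85],[4,-14,45.5,0.077,0,0,85],[4,-10.5,46.5,0.077,0,0,85],[4,-7,47,0.077,0,0,85]]}}

```text
t: 0.9
position: [388.6, 118.5, 216.0]
eef_rot: [0.838, 1.404, -0.841]
ft_force: [0.1, 0.8, -1.1]
grip_width: 0.997
```

```bash
python3 - <<'E'
from h import *
st();plan((552,-220,170),rot(-0.11),8,85)
E
```

```text
t 0.9 p [388.6 118.5 216. ] R cols [[-0.002, 0.881, 0.473], [-0.001, 0.473, -0.881], [-1.0, -0.002, 0.0]] F [ 0.1  0.8 -1.1] w 0.9970703115930805 j [ 0.11  0.15  1.86 -0.    1.14 -0.38]
[5.8, -2.0, 46.9, 0.075, 0.0, 0.0, 85]
[5.8, 1.5, 47.0, 0.075, 0.0, 0.0, 85]
[5.8, 5.1, 46.7, 0.075, 0.0, 0.0, 85]
[5.8, 8.6, 46.2, 0.075, 0.0, 0.0, 85]
[5.8, 12.0, 45.4, 0.075, 0.0, 0.0, 85]
[5.7, 15.4, 44.4, 0.075, 0.0, 0.0, 85]
[5.7, 18.7, 43.1, 0.075, 0.0, 0.0, 85]
[5.8, 21.9, 41.6, 0.075, 0.0, 0.0, 85]
```

>>> {"op": "play_rows", "data": {"targets": [[6,-2,47,0.075,0,0,85],[6,1.5,47,0.075,0,0,85],[6,5,47,0.075,0,0,85],[6,8.5,46,0.075,0,0,85],[6,12,45.5,0.075,0,0,85],[6,15.5,44.5,0.075,0,0,60],[6,19,43,0.075,0,0,40],[6,22,41.5,0.075,0,0,40]]}}

```text
t: 1.7
position: [550.9, -238.1, 164.4]
eef_rot: [1.308, 1.145, -1.311]
ft_force: [1.2, 0.1, 0.4]
grip_width: 0.508
```

```bash
python3 - <<'E'
from h import *
st();ci=camera_info('wrist');im=save('wrist','w1.png');print(ci)
cv2.imwrite('pics/w1b.png',cv2.resize(im[:,:,::-1],(800,600)))
for s in(76,-76): 
  p=np.array([481,-213,12])+s*np.array([.994,-.11,0]);print(p,proj(ci,p)/.64)
E
```

```text
t 1.7 p [ 550.9 -238.1  164.4] R cols [[-0.004, 0.991, -0.136], [0.001, -0.136, -0.991], [-1.0, -0.004, -0.001]] F [1.2 0.1 0.4] w 0.5076275097688064 j [-0.54  0.54  1.41 -0.    1.19 -0.4 ]
{'K': array([[322.68957235,   0.        , 256.47593382],
       [  0.        , 322.68957235, 191.48302341],
       [  0.        ,   0.        ,   1.        ]]), 'distortion': array([-0.0243277,  0.       ,  0.       ,  0.       ,  0.       ]), 'rvec': array([-2.80635805,  0.19036237,  0.03657407]), 'tvec': array([-576.8017983 , -170.97171715,  258.65856878])}
[ 556.544 -221.36    12.   ] [408.64137463 246.80981233]
[ 405.456 -204.64    12.   ] [149.35874527 253.48398313]
```

View pics/w1b.png

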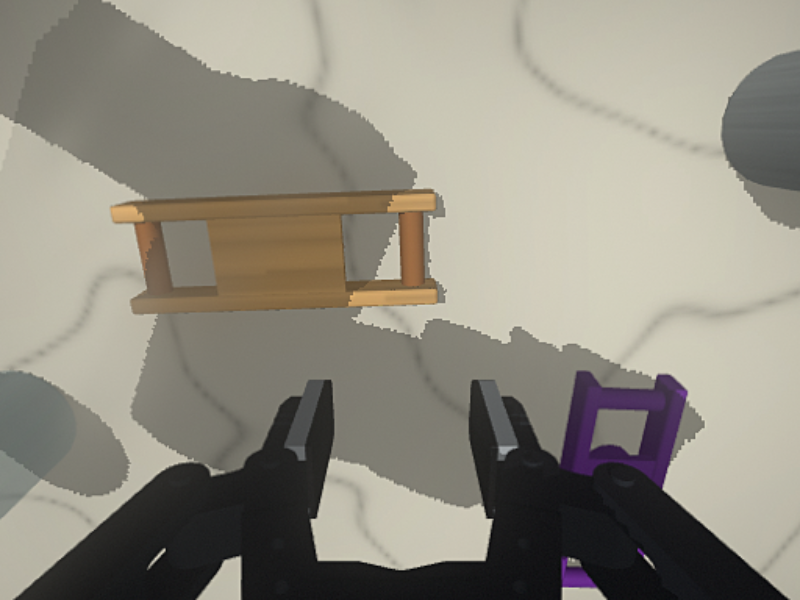

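The wrist view shows the ladder with its near (+x) rung at (412,248) and its far rung at (153,257), within 4 px of the prediction. The fingers are at (400,430).

```bash
python3 - <<'E'
from h import *
ci=camera_info('wrist')
T=camera_info('top')
a=onz(ci,np.array((412,248))*.64,12);b=onz(ci,np.array((154,258))*.64,12);d=(a-b);print(a,b,np.linalg.norm(d),np.arctan2(d[1],d[0]))
for w,t in(((435,190),(296,169)),((437,302),(318,172))): print(tri([(ci,np.array(w)*.64),(T,t)]))
yaw=np.arctan2(d[1],d[0]); plan((a[0],a[1],50),rot(yaw),6,40)
E
```

```text
[ 560.49020362 -229.29012231   12.        ] [ 410.75113808 -213.55201853   12.        ] 150.56385906996078 -0.10471905374437945
[ 576.98973907 -195.65051761   12.34724048]
[ 567.8337905  -254.05688928   31.12284087]
[18.7, 0.9, -2.8, -0.007, 0.0, 0.0, 40]
[18.7, 1.0, -2.8, -0.007, 0.0, 0.0, 40]
[18.7, 1.0, -2.8, -0.007, 0.0, 0.0, 40]
[18.7, 1.0, -2.8, -0.007, 0.0, 0.0, 40]
[18.7, 1.0, -2.7, -0.007, 0.0, 0.0, 40]
[18.7, 1.0, -2.7, -0.007, 0.0, 0.0, 40]
```

Two of these numbers used the camera pose after the arm had settled. With the pose from the moment of the picture, the rung is at about (558,-222).

```bash
python3 - <<'E'
from h import *
st();plan((558.3,-222,55),rot(-.105),8,40)
E
```

```text
t 1.75 p [ 552.7 -244.9  162.5] R cols [[-0.003, 0.99, -0.144], [-0.002, -0.144, -0.99], [-1.0, -0.002, 0.003]] F [ 0.6 -6.2  0.2] w 0.47356251264776483 j [-0.54  0.55  1.4  -0.    1.19 -0.4 ]
[13.4, 0.3, -3.0, -0.005, 0.0, 0.0, 40]
[13.4, 0.3, -3.0, -0.005, 0.0, 0.0, 40]
[13.4, 0.3, -3.0, -0.005, 0.0, 0.0, 40]
[13.4, 0.3, -2.9, -0.005, 0.0, 0.0, 40]
[13.4, 0.4, -2.9, -0.005, 0.0, 0.0, 40]
[13.4, 0.4, -2.9, -0.005, 0.0, 0.0, 40]
[13.4, 0.4, -2.9, -0.005, 0.0, 0.0, 40]
[13.4, 0.4, -2.9, -0.005, 0.0, 0.0, 40]
```

>>> {"op": "play_rows", "data": {"targets": [[10,0,-3,-0.005,0,0,40],[14,0.5,-3.5,-0.005,0,0,40],[14,0.5,-3,-0.005,0,0,40],[14,0.5,-3,-0.005,0,0,40],[14,0.5,-3,-0.005,0,0,40],[14,0.5,-3,-0.005,0,0,40],[13,0,-3,-0.005,0,0,40],[0,0,0,0,0,0,40]]}}

```text
t: 2.55
position: [552.7, -216.8, 59.0]
eef_rot: [1.281, 1.172, -1.293]
ft_force: [-0.6, 0.4, -0.5]
grip_width: 0.469
```

```bash
python3 - <<'E'
from h import *
st();im=save('wrist','w2.png');st()
cv2.imwrite('pics/w2b.png',cv2.resize(im[:,:,::-1],(800,600)))
plan((558.3,-222,14),rot(-.105),4,40)
E
```

```text
t 2.55 p [ 552.7 -216.8   59. ] R cols [[-0.013, 0.995, -0.102], [0.005, -0.102, -0.995], [-1.0, -0.014, -0.003]] F [-0.6  0.4 -0.5] w 0.46857433315222424 j [-0.5   0.66  1.53 -0.    0.97 -0.4 ]
t 2.6 p [ 553.2 -217.3   59.9] R cols [[-0.012, 0.995, -0.103], [0.004, -0.103, -0.995], [-1.0, -0.012, -0.003]] F [-0.2  0.9  0.5] w 0.47028647678844804 j [-0.5   0.66  1.53 -0.    0.97 -0.4 ]
[11.5, 1.5, 1.1, 0.001, -0.001, 0.003, 40]
[11.5, 1.5, 1.1, 0.001, -0.001, 0.003, 40]
[11.5, 1.5, 1.1, 0.001, -0.001, 0.003, 40]
[11.5, 1.4, 1.0, 0.001, -0.001, 0.003, 40]
```

View pics/w2b.png

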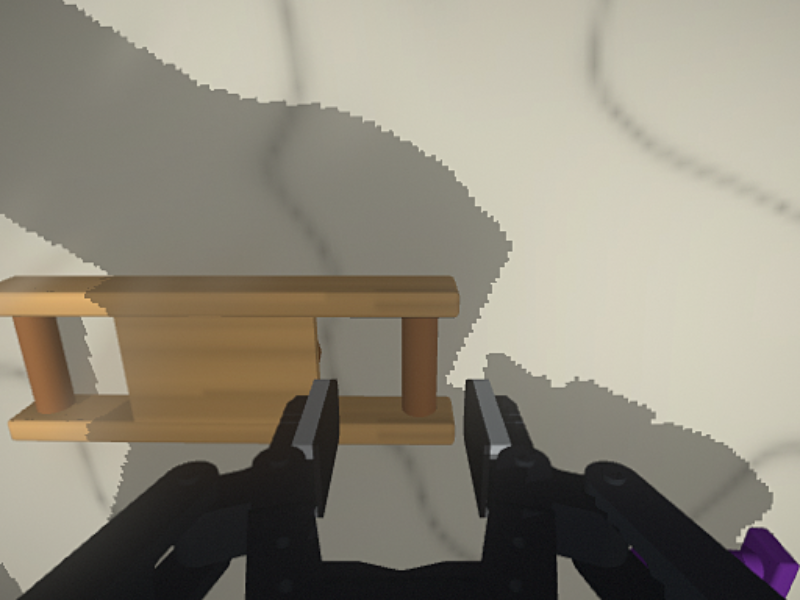

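The rung is centred at (420,366) and lies between the jaw planes, slightly to the right.

```bash
python3 - <<'E'
from h import *
ci=camera_info('wrist');c1=None
a=onz(ci,np.array((420,366))*.64,12);b=onz(ci,np.array((45,366))*.64,12);print(a,b,np.linalg.norm(a-b))
for w,t in(((458,277),(296,169)),): print(tri([(ci,np.array(w)*.64),(camera_info('top'),t)]), onz(ci,np.array(w)*.64,24))
plan((a[0],a[1],14),rot(-.105),5,40)
E
```

```text
[ 558.77015416 -224.94193199   12.        ] [ 406.54984632 -210.59643781   12.        ] 152.8947851370181
[ 577.71041363 -192.79817009    3.93850203] [ 575.35151022 -185.95892911   24.        ]
[9.2, 1.4, 1.4, 0.0, -0.001, 0.002, 40]
[9.2, 1.4, 1.4, 0.0, -0.001, 0.002, 40]
[9.2, 1.3, 1.4, 0.0, -0.001, 0.002, 40]
[9.2, 1.3, 1.4, 0.0, -0.001, 0.002, 40]
[9.2, 1.3, 1.4, 0.0, -0.001, 0.002, 40]
```

>>> {"op": "play_rows", "data": {"targets": [[9,1.5,1.5,0,0,0.002,40],[10,1.5,1.5,0,0,0.002,40],[10,1,1.5,0,0,0.002,40],[9,1,1,0,0,0.002,40],[7,0,0,0,0,0,40],[0,0,0,0,0,0,40],[0,0,0,0,0,0,40],[0,0,0,0,0,0,40]]}}

```text
t: 3.4
position: [558.2, -223.8, 12.4]
eef_rot: [1.285, 1.162, -1.284]
ft_force: [-0.0, 0.1, -0.2]
grip_width: 0.465
```

```bash
python3 - <<'E'
from h import *
st();plan((558.5,-224,14),rot(-.105),1,0)
E
```

```text
t 3.4 p [ 558.2 -223.8   12.4] R cols [[-0.001, 0.995, -0.102], [0.002, -0.102, -0.995], [-1.0, -0.001, -0.002]] F [-0.   0.1 -0.2] w 0.46512629124472926 j [-0.51  0.73  1.54  0.    0.87 -0.41]
[-1.6, 0.4, 0.2, 0.003, -0.002, 0.001, 0]
```

>>> {"op": "play_rows", "data": {"targets": [[0,0,0,0,0,0,10],[0,0,0,0,0,0,5],[0,0,0,0,0,0,5],[0,0,0,0,0,0,5],[0,0,0,0,0,0,5],[-5,0,0,0,0,0,5],[-10,0,0,0,0,0,5],[-15,0,0,0,0,0,5]]}}

```text
t: 4.2
position: [557.1, -223.3, 43.1]
eef_rot: [1.284, 1.165, -1.286]
ft_force: [-0.4, -0.3, -2.0]
grip_width: 0.132
```

>>> {"op": "play_rows", "data": {"targets": [[-25,-2,0,0,0,0,5],[-30,-4,0,0,0,0,5],[-30,-6,0,0,0,0,5],[-30,-8,0,0,0,0,5],[-30,-10,0,0,0,0,5],[-30,-8,0,0,0,0,5],[-30,0,0,0,0,0,5],[-10,0,0,0,0,0,5]]}}

```text
t: 5.0
position: [517.5, -219.0, 272.9]
eef_rot: [1.285, 1.162, -1.284]
ft_force: [0.5, -0.2, -2.0]
grip_width: 0.132
```

```bash
python3 - <<'E'
from h import *
st();im=save('scene','s3.png')
cv2.imwrite('pics/s3b.png',cv2.resize(im[60:300,140:460,::-1],(640,480)))
plan((615,181,250),rot(-.01),16,5)
E
```

```text
t 5.0 p [ 517.5 -219.   272.9] R cols [[-0.001, 0.995, -0.102], [0.002, -0.102, -0.995], [-1.0, -0.002, -0.002]] F [ 0.5 -0.2 -2. ] w 0.13172479781293955 j [-0.54  0.39  1.36  0.    1.4  -0.44]
[1.5, 3.5, -25.5, -0.006, -0.0, 0.0, 5]
[1.5, 3.7, -25.5, -0.006, -0.0, 0.0, 5]
[1.5, 3.8, -25.4, -0.006, -0.0, 0.0, 5]
[1.5, 3.9, -25.4, -0.006, -0.0, 0.0, 5]
[1.5, 4.1, -25.4, -0.006, -0.0, 0.0, 5]
[1.5, 4.2, -25.4, -0.006, -0.0, 0.0, 5]
[1.5, 4.4, -25.4, -0.006, -0.0, 0.0, 5]
[1.5, 4.5, -25.3, -0.006, -0.0, 0.0, 5]
[1.5, 4.7, -25.3, -0.006, -0.0, 0.0, 5]
[1.5, 4.8, -25.3, -0.006, -0.0, 0.0, 5]
[1.5, 5.0, -25.2, -0.006, -0.0, 0.0, 5]
[1.5, 5.1, -25.2, -0.006, -0.0, 0.0, 5]
[1.5, 5.3, -25.2, -0.006, -0.0, 0.0, 5]
[1.5, 5.4, -25.2, -0.006, -0.0, 0.0, 5]
[1.4, 5.5, -25.1, -0.006, -0.0, 0.0, 5]
[1.4, 5.7, -25.1, -0.006, -0.0, 0.0, 5]
```

View pics/s3b.png

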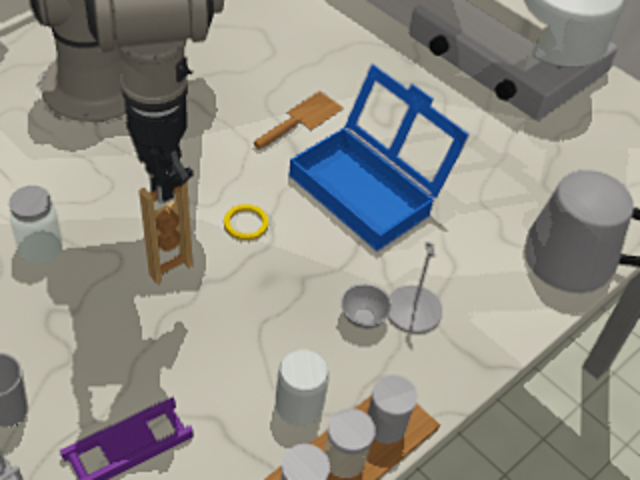

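The ladder hangs upright with its wells toward +x, as planned. I carry it over the +x part of the box.

>>> {"op": "play_rows", "data": {"targets": [[0,2,-15,-0.006,0,0,5],[1,4,-30,-0.006,0,0,5],[1,5,-40,-0.008,0,0,5],[1,6,-40,-0.008,0,0,5],[1,6,-40,-0.008,0,0,5],[1,7,-40,-0.008,0,0,5],[1,7,-40,-0.008,0,0,5],[1,7,-40,-0.008,0,0,5]]}}

```text
t: 5.85
position: [579.5, 74.8, 252.1]
eef_rot: [1.237, 1.209, -1.257]
ft_force: [-0.5, -0.4, -1.6]
grip_width: 0.133
```

```bash
python3 - <<'E'
from h import *
st();plan((617,181,262),rot(-.015),7,5)
E
```

```text
t 5.85 p [579.5  74.8 252.1] R cols [[-0.023, 0.999, -0.046], [0.008, -0.046, -0.999], [-1.0, -0.023, -0.006]] F [-0.5 -0.4 -1.6] w 0.13319225614329144 j [-0.01  0.46  1.31  0.01  1.4   0.04]
[-1.4, 4.6, -15.4, -0.004, -0.001, 0.003, 5]
[-1.4, 4.7, -15.4, -0.004, -0.001, 0.003, 5]
[-1.4, 4.8, -15.4, -0.004, -0.001, 0.003, 5]
[-1.4, 4.8, -15.3, -0.004, -0.001, 0.003, 5]
[-1.4, 4.9, -15.3, -0.004, -0.001, 0.003, 5]
[-1.4, 5.0, -15.3, -0.004, -0.001, 0.003, 5]
[-1.4, 5.1, -15.3, -0.004, -0.001, 0.003, 5]
```

>>> {"op": "play_rows", "data": {"targets": [[-1,4,-20,-0.004,0,0.003,5],[-1,5,-20,-0.004,0,0.003,5],[-1,5,-18,-0.004,0,0.003,5],[-1,5,-15,-0.004,0,0.003,5],[-1,5,-12,-0.004,0,0.003,5],[-1,5,-8,-0.004,0,0.003,5],[-1,4,-5,-0.004,0,0.003,5],[0,0,0,0,0,0,5]]}}

```text
t: 6.65
position: [611.6, 188.1, 245.5]
eef_rot: [1.207, 1.23, -1.226]
ft_force: [0.2, 0.1, -2.6]
grip_width: 0.136
```

```bash
python3 - <<'E'
from h import *
st();plan((617,181,262),rot(-.015),3,5)
a=save('wrist','w4.png');b=save('top','t4.png')
h=np.zeros((400,800,3),np.uint8)
h[:300,:400]=cv2.resize(a,(400,300));h[:400,400:]=cv2.resize(b[110:240,80:210],(400,400),interpolation=cv2.INTER_CUBIC)
cv2.imwrite('pics/c4.png',h[:,:,::-1])
E
```

```text
t 6.65 p [611.6 188.1 245.5] R cols [[-0.023, 1.0, -0.005], [0.007, -0.004, -1.0], [-1.0, -0.023, -0.007]] F [ 0.2  0.1 -2.6] w 0.1355014201992712 j [0.17 0.57 1.14 0.01 1.45 0.18]
[-5.6, 1.7, 2.3, 0.003, -0.002, 0.008, 5]
[-5.6, 1.7, 2.3, 0.003, -0.002, 0.008, 5]
[-5.5, 1.8, 2.3, 0.003, -0.002, 0.008, 5]
```

View pics/c4.png

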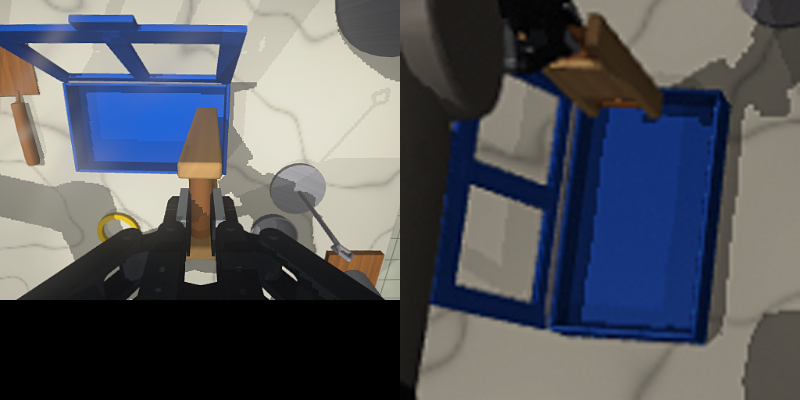

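The wrist view shows the rim corners at about (65,83), (228,82), (75,172) and (226,174) in the half-size picture. I cast these at rim height to check the box position.

```bash
python3 - <<'E'
from h import *
st();ci=camera_info('wrist')
for p in((65,83),(228,82),(75,172),(226,174)): print(p,np.round(onz(ci,np.array(p)*1.28,42)))
plan((617,181,185),rot(-.01),8,5)
E
```

```text
t 6.75 p [611.2 187.3 245.5] R cols [[-0.024, 1.0, -0.006], [0.007, -0.005, -1.0], [-1.0, -0.024, -0.007]] F [ 0.5  0.4 -1.1] w 0.13312546123279162 j [0.17 0.57 1.14 0.01 1.45 0.18]
(65, 83) [427. 249.  42.]
(228, 82) [642. 249.  42.]
(75, 172) [419. 121.  42.]
(226, 174) [643. 119.  42.]
[7.5, 0.9, 0.8, 0.001, -0.001, 0.003, 5]
[7.5, 0.9, 0.8, 0.001, -0.001, 0.003, 5]
[7.5, 0.9, 0.8, 0.001, -0.001, 0.003, 5]
[7.6, 0.8, 0.8, 0.001, -0.001, 0.003, 5]
[7.6, 0.8, 0.8, 0.001, -0.001, 0.003, 5]
[7.6, 0.8, 0.8, 0.001, -0.001, 0.003, 5]
[7.6, 0.8, 0.8, 0.001, -0.001, 0.003, 5]
[7.6, 0.7, 0.8, 0.001, -0.001, 0.003, 5]
```

>>> {"op": "play_rows", "data": {"targets": [[6,1,0.5,0,0,0.004,5],[10,1,0.5,0,0,0.004,5],[10,1,0.5,0,0,0.004,5],[10,1,0.5,0,0,0.004,5],[10,1,0.5,0,0,0.004,5],[10,1,0.5,0,0,0.003,5],[8,0,0,0,0,0,5],[4,0,0,0,0,0,5]]}}

```text
t: 7.55
position: [617.0, 182.0, 172.1]
eef_rot: [1.222, 1.209, -1.211]
ft_force: [-0.4, 1.2, 21.1]
grip_width: 0.135
```

```bash
python3 - <<'E'
from h import *
st()
E
```

```text
t 7.55 p [617.  182.  172.1] R cols [[0.002, 1.0, -0.009], [0.007, -0.009, -1.0], [-1.0, 0.002, -0.007]] F [-0.4  1.2 21.1] w 0.13466691285897817 j [0.16 0.61 1.27 0.01 1.26 0.17]
```

Floor contact at TCP z 172, as computed (171). I start tipping toward -x.

>>> {"op": "play_rows", "data": {"targets": [[-1,-8,0,0,0,0,5],[0,-10,0,0,0,0,5],[0,-10,0,0,0,0,5],[1,-10,0,0,0,0,5],[2,-10,0,0,0,0,5],[3,-10,0,0,0,0,5],[4,-10,0,0,0,0,5],[0,0,0,0,0,0,5]]}}

```text
t: 8.35
position: [549.0, 184.0, 169.6]
eef_rot: [1.23, 1.2, -1.198]
ft_force: [0.6, 0.1, -1.5]
grip_width: 0.137
```

```bash
python3 - <<'E'
from h import *
st();a=save('wrist','w5.png');b=save('scene','s5.png')
h=np.zeros((400,800,3),np.uint8)
h[:300,:400]=cv2.resize(a,(400,300));h[:400,400:]=cv2.resize(b[70:200,260:390],(400,400),interpolation=cv2.INTER_CUBIC)
cv2.imwrite('pics/c5.png',h[:,:,::-1])
E
```

```text
t 8.35 p [549.  184.  169.6] R cols [[0.017, 1.0, -0.008], [0.01, -0.008, -1.0], [-1.0, 0.017, -0.01]] F [ 0.6  0.1 -1.5] w 0.136907195322168 j [0.19 0.49 1.49 0.01 1.14 0.19]
```

View pics/c5.png

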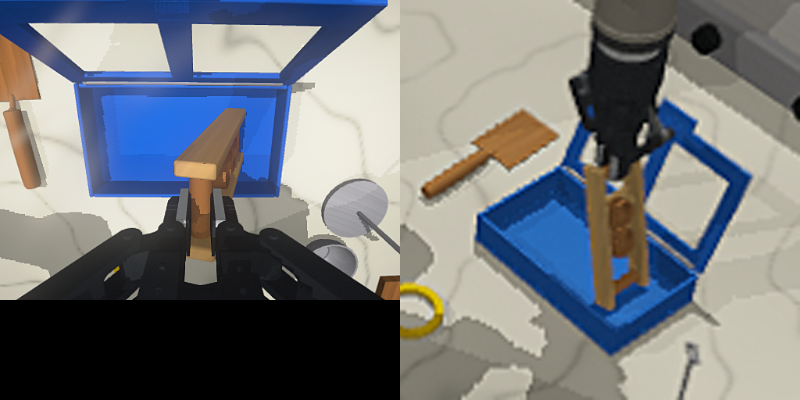

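The ladder leans the right way, but its foot slipped about 30 mm toward -x. I continue down the arc and will slide it back toward +x once it is well tilted.

>>> {"op": "play_rows", "data": {"targets": [[4,-12,0,0,0,-0.002,5],[6,-12,0,0,0,-0.002,5],[7,-12,0,0,0,-0.002,5],[8,-12,0,0,0,-0.002,5],[8,-12,0,0,0,-0.002,5],[9,-12,0,0,0,-0.002,5],[0,0,0,0,0,0,5],[0,0,0,0,0,0,5]]}}

```text
t: 9.25
position: [479.3, 186.5, 138.2]
eef_rot: [1.233, 1.203, -1.196]
ft_force: [-0.0, -0.8, 0.7]
grip_width: 0.127
```

```bash
python3 - <<'E'
from h import *
st()
E
```

```text
t 9.25 p [479.3 186.5 138.2] R cols [[0.017, 1.0, -0.007], [0.014, -0.008, -1.0], [-1.0, 0.017, -0.014]] F [-0.  -0.8  0.7] w 0.12679247370727342 j [0.22 0.42 1.71 0.01 0.99 0.22]
```

>>> {"op": "play_rows", "data": {"targets": [[6,-4,0,0,0,-0.002,5],[8,-4,0,0,0,-0.002,5],[8,-4,0,0,0,-0.002,5],[9,-2,0,0,0,-0.002,5],[9,-2,0,0,0,-0.002,5],[9,-1,0,0,0,-0.002,5],[9,0,0,0,0,0,5],[0,0,0,0,0,0,5]]}}

```text
t: 10.05
position: [463.5, 187.5, 74.3]
eef_rot: [1.227, 1.213, -1.206]
ft_force: [-0.4, 0.3, -1.1]
grip_width: 0.137
```

```bash
python3 - <<'E'
from h import *
st();a=save('wrist','w6.png');b=save('scene','s6.png')
h=np.zeros((400,800,3),np.uint8)
h[:300,:400]=cv2.resize(a,(400,300));h[:400,400:]=cv2.resize(b[70:200,260:390],(400,400),interpolation=cv2.INTER_CUBIC)
cv2.imwrite('pics/c6.png',h[:,:,::-1])
E
```

```text
t 10.05 p [463.5 187.5  74.3] R cols [[0.004, 1.0, -0.008], [0.014, -0.008, -1.0], [-1.0, 0.004, -0.014]] F [-0.4  0.3 -1.1] w 0.13671118807467283 j [0.22 0.5  1.81 0.02 0.83 0.22]
```

View pics/c6.png

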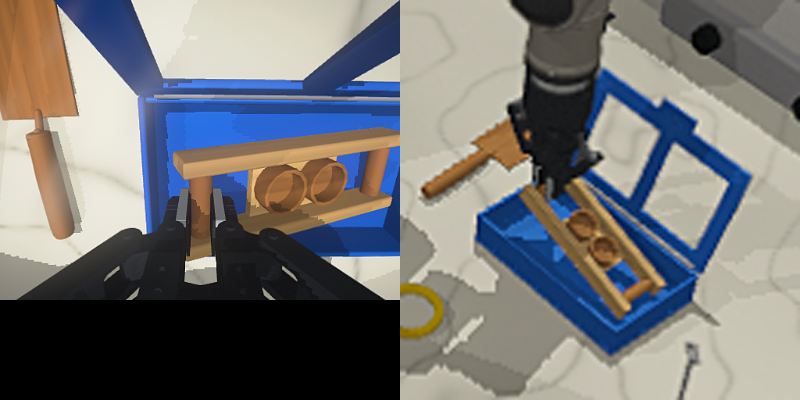

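The wells face up and the foot has slid to about x 614. I lower the rest of the way.

>>> {"op": "play_rows", "data": {"targets": [[8,-1,0,0,0,0,5],[9,-1,0,0,0,0,5],[9,-1,0,0,0,0,5],[9,0,0,0,0,0,5],[9,0,0,0,0,0,5],[7,0,0,0,0,0,5],[3,0,0,0,0,0,5],[0,0,0,0,0,0,5]]}}

```text
t: 10.95
position: [462.0, 188.8, 18.2]
eef_rot: [1.23, 1.211, -1.203]
ft_force: [-3.2, -1.1, 11.5]
grip_width: 0.132
```

>>> {"op": "play_rows", "data": {"targets": [[0,0,0,0,0,0,26],[0,0,0,0,0,0,26],[0,0,0,0,0,0,26],[-6,0,0,0,0,0,26],[-15,0,0,0,0,0,26],[-30,0,0,0,0,0,26],[-45,0,0,0,0,0,20],[-45,0,0,0,0,0,0]]}}

```text
t: 11.75
position: [458.5, 185.9, 159.3]
eef_rot: [1.223, 1.216, -1.212]
ft_force: [0.3, -0.0, 0.2]
grip_width: 0.079
```

```bash
python3 - <<'E'
from h import *
st();a=save('wrist','w7.png');b=save('top','t7.png')
h=np.zeros((400,800,3),np.uint8)
h[:300,:400]=cv2.resize(a,(400,300));h[:400,400:]=cv2.resize(b[110:240,80:210],(400,400),interpolation=cv2.INTER_CUBIC)
cv2.imwrite('pics/c7.png',h[:,:,::-1])
E
```

```text
t 11.75 p [458.5 185.9 159.3] R cols [[-0.003, 1.0, -0.009], [0.012, -0.009, -1.0], [-1.0, -0.003, -0.012]] F [ 0.3 -0.   0.2] w 0.07916891946844186 j [0.22 0.37 1.73 0.01 1.05 0.22]
```

View pics/c7.png

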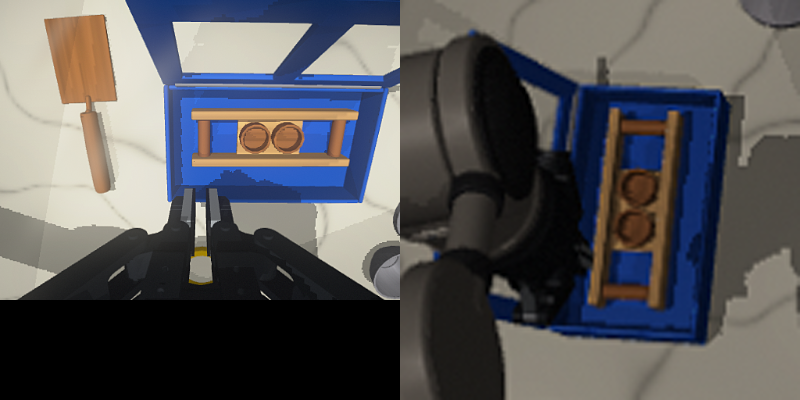

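The ladder lies flat in the box with wells up, clear of all walls. For the door, the closed fingers go up and over it, to behind it.

```bash
python3 - <<'E'
from h import *
plan((532,200,255),rot(0),3,0);print();plan((532,375,255),rot(0),9,0)
E
```

```text
[-30.1, 23.5, -5.1, -0.003, -0.005, -0.003, 0]
[-30.2, 23.4, -4.8, -0.003, -0.005, -0.003, 0]
[-30.3, 23.3, -4.6, -0.003, -0.005, -0.003, 0]

[-9.7, 7.7, -21.1, -0.001, -0.002, -0.001, 0]
[-9.8, 7.7, -21.1, -0.001, -0.002, -0.001, 0]
[-9.8, 7.7, -21.1, -0.001, -0.002, -0.001, 0]
[-9.9, 7.7, -21.1, -0.001, -0.002, -0.001, 0]
[-9.9, 7.7, -21.0, -0.001, -0.002, -0.001, 0]
[-9.9, 7.7, -21.0, -0.001, -0.002, -0.001, 0]
[-10.0, 7.7, -21.0, -0.001, -0.002, -0.001, 0]
[-10.0, 7.7, -21.0, -0.001, -0.002, -0.001, 0]
[-10.1, 7.7, -20.9, -0.001, -0.002, -0.001, 0]
```

>>> {"op": "play_rows", "data": {"targets": [[-30,24,-4,0,0,0,0],[-35,25,-4,0,0,0,0],[-32,24,-4,0,0,0,0],[0,0,-30,0,0,0,0],[0,0,-35,0,0,0,0],[0,0,-40,0,0,0,0],[0,0,-40,0,0,0,0],[0,0,-30,0,0,0,0]]}}

```text
t: 12.65
position: [537.4, 373.0, 267.8]
eef_rot: [1.236, 1.205, -1.209]
ft_force: [1.4, 1.4, 0.5]
grip_width: 0.001
```

```bash
python3 - <<'E'
from h import *
st();plan((532,370,163),rot(0),6,0)
E
```

```text
t 12.65 p [537.4 373.  267.8] R cols [[0.009, 1.0, -0.017], [0.014, -0.017, -1.0], [-1.0, 0.008, -0.014]] F [1.4 1.4 0.5] w 0.0009315883837422192 j [0.49 0.56 1.09 0.01 1.47 0.5 ]
[17.4, -1.0, 0.8, -0.003, -0.002, -0.001, 0]
[17.4, -1.0, 0.7, -0.003, -0.002, -0.001, 0]
[17.4, -1.0, 0.7, -0.003, -0.002, -0.001, 0]
[17.5, -1.0, 0.6, -0.003, -0.002, -0.001, 0]
[17.5, -0.9, 0.6, -0.003, -0.002, -0.001, 0]
[17.5, -0.9, 0.5, -0.003, -0.002, -0.001, 0]
```

>>> {"op": "play_rows", "data": {"targets": [[10,-1,0,-0.003,-0.002,0,0],[20,-1,-1,-0.003,-0.002,0,0],[22,-1,-1,-0.003,-0.002,0,0],[22,-1,-1,-0.003,-0.002,0,0],[18,-1,-1,-0.003,-0.002,0,0],[10,0,-1,0,0,0,0],[0,0,0,0,0,0,0],[0,0,0,0,0,0,0]]}}

```text
t: 13.45
position: [530.9, 378.9, 157.3]
eef_rot: [1.209, 1.208, -1.203]
ft_force: [0.6, -0.6, 0.4]
grip_width: -0.004
```

```bash
python3 - <<'E'
from h import *
st();plan((535,300,164),rot(0),8,0)
E
```

```text
t 13.45 p [530.9 378.9 157.3] R cols [[0.004, 1.0, 0.003], [0.0, 0.003, -1.0], [-1.0, 0.004, -0.0]] F [ 0.6 -0.6  0.4] w -0.003878770167726469 j [ 0.5   0.64  1.26 -0.    1.24  0.5 ]
[-0.8, 0.5, 9.9, 0.0, -0.0, -0.001, 0]
[-0.8, 0.5, 9.9, 0.0, -0.0, -0.001, 0]
[-0.8, 0.5, 9.9, 0.0, -0.0, -0.001, 0]
[-0.8, 0.5, 9.9, 0.0, -0.0, -0.001, 0]
[-0.8, 0.5, 9.9, 0.0, -0.0, -0.001, 0]
[-0.8, 0.5, 9.9, 0.0, -0.0, -0.001, 0]
[-0.8, 0.5, 9.9, 0.0, -0.0, -0.001, 0]
[-0.8, 0.5, 9.9, 0.0, -0.0, -0.001, 0]
```

Tool z points toward -y. I push in that direction.

>>> {"op": "play_rows", "data": {"targets": [[-1,0,10,0,0,0,0],[-1,0,12,0,0,0,0],[-1,0,14,0,0,0,0],[-1,0,14,0,0,0,0],[-1,0,14,0,0,0,0],[-1,0,14,0,0,0,0],[0,0,14,0,0,0,0],[0,0,10,0,0,0,0]]}}

```text
t: 14.25
position: [533.0, 268.5, 168.5]
eef_rot: [1.216, 1.204, -1.196]
ft_force: [-1.2, 0.8, 0.5]
grip_width: -0.001
```

>>> {"op": "play_rows", "data": {"targets": [[0,0,10,0,0,0,0],[0,0,10,0,0,0,0],[0,0,10,0,0,0,0],[0,0,10,0,0,0,0],[0,0,5,0,0,0,0],[0,0,0,0,0,0,0],[0,0,0,0,0,0,0],[0,0,0,0,0,0,0]]}}

```text
t: 15.05
position: [532.7, 218.1, 167.4]
eef_rot: [1.216, 1.205, -1.199]
ft_force: [0.2, 0.1, -0.4]
grip_width: -0.003
```

```bash
python3 - <<'E'
from h import *
st();b=save('scene','s8.png')
cv2.imwrite('pics/c8.png',cv2.resize(b[60:220,240:430],(760,640),interpolation=cv2.INTER_CUBIC)[:600,:,::-1])
E
```

```text
t 15.05 p [532.7 218.1 167.4] R cols [[0.01, 1.0, 0.001], [0.004, 0.001, -1.0], [-1.0, 0.01, -0.004]] F [ 0.2  0.1 -0.4] w -0.0028887616958386867 j [0.26 0.49 1.5  0.   1.14 0.25]
```

View pics/c8.png

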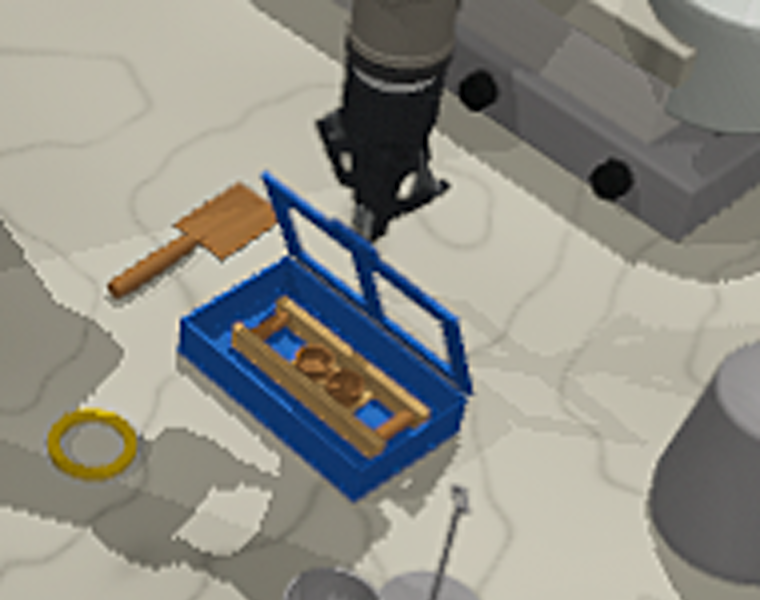

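The door is past upright, with the fingers behind its middle. Now I follow it down.

>>> {"op": "play_rows", "data": {"targets": [[7,0,9,0,0,0,0],[7,0,9,0,0,0,0],[7,0,9,0,0,0,0],[7,0,10,0,0,0,0],[8,0,9,0,0,0,0],[9,0,7,0,0,0,0],[10,0,7,0,0,0,0],[10,0,6,0,0,0,0]]}}

```text
t: 15.9
position: [533.6, 147.3, 97.1]
eef_rot: [1.216, 1.205, -1.197]
ft_force: [0.6, 0.2, 0.8]
grip_width: 0.004
```

```bash
python3 - <<'E'
from h import *
st();plan((533,136,58),rot(0),8,0)
E
```

```text
t 15.9 p [533.6 147.3  97.1] R cols [[0.011, 1.0, 0.002], [0.004, 0.002, -1.0], [-1.0, 0.011, -0.004]] F [0.6 0.2 0.8] w 0.004188996124535362 j [0.13 0.54 1.64 0.   0.95 0.13]
[4.9, -0.1, 1.4, 0.0, -0.0, -0.001, 0]
[4.9, -0.1, 1.4, 0.0, -0.0, -0.001, 0]
[4.9, -0.1, 1.4, 0.0, -0.0, -0.001, 0]
[4.9, -0.1, 1.4, 0.0, -0.0, -0.001, 0]
[4.9, -0.1, 1.4, 0.0, -0.0, -0.001, 0]
[4.9, -0.1, 1.4, 0.0, -0.0, -0.001, 0]
[4.9, -0.1, 1.4, 0.0, -0.0, -0.001, 0]
[4.9, -0.1, 1.4, 0.0, -0.0, -0.001, 0]
```

>>> {"op": "play_rows", "data": {"targets": [[5,0,2,0,0,0,0],[6,0,2,0,0,0,0],[6,0,2,0,0,0,0],[6,0,1.5,0,0,0,0],[6,0,1,0,0,0,0],[5,0,1,0,0,0,0],[3,0,0,0,0,0,0],[2,0,0,0,0,0,0]]}}

```text
t: 16.7
position: [533.9, 136.7, 55.5]
eef_rot: [1.214, 1.205, -1.198]
ft_force: [-11.3, -2.3, 34.6]
grip_width: 0.002
```

The press is firm (35 N) at tip height 47.5 mm, which matches the expected shut height of 48 mm. I retreat straight up.

>>> {"op": "play_rows", "data": {"targets": [[-3,0,0,0,0,0,0],[-8,0,0,0,0,0,0],[-20,0,0,0,0,0,0],[-40,0,0,0,0,0,0],[-45,0,0,0,0,0,0],[-45,0,0,0,0,0,0],[0,20,-30,0,0,0,0],[0,0,0,0,0,0,0]]}}

```text
t: 17.5
position: [552.6, 167.0, 226.0]
eef_rot: [1.217, 1.203, -1.196]
ft_force: [-0.8, -0.6, -0.5]
grip_width: -0.005
```

```bash
python3 - <<'E'
from h import *
st();b=save('scene','s9.png');a=save('wrist','w9.png')
h=np.zeros((420,800,3),np.uint8)
h[:300,:400]=cv2.resize(a,(400,300));h[:,400:]=cv2.resize(b[70:196,260:380],(400,420),interpolation=cv2.INTER_CUBIC)
cv2.imwrite('pics/c9.png',h[:,:,::-1])
E
```

```text
t 17.5 p [552.6 167.  226. ] R cols [[0.013, 1.0, 0.002], [0.004, 0.002, -1.0], [-1.0, 0.013, -0.004]] F [-0.8 -0.6 -0.5] w -0.004904981865642569 j [0.16 0.44 1.41 0.   1.28 0.16]
```

View pics/c9.png

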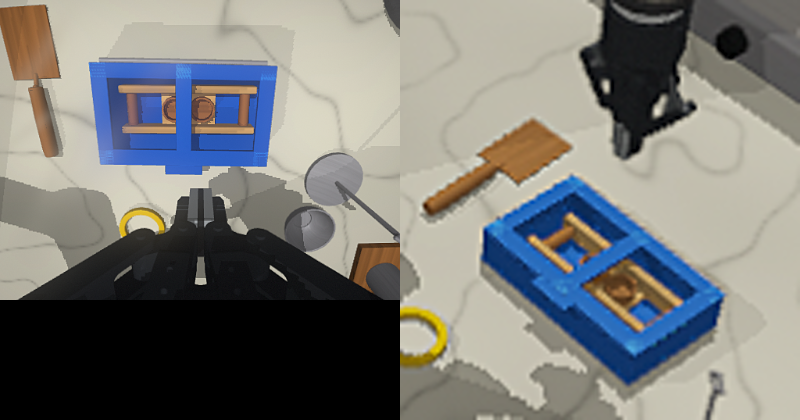

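The door is flat on the box, the ladder is inside with its wells up, the bystanders stand where they were, and the robot is clear. Handing in.

```bash
python3 -c "
from plant import *
print(sign_off())"
```

```text
the job is handed in; nothing more can be done
None
```

The ladder is in the blue box with its wells facing up and the door is shut over it. I handed the job in at about 17.5 s, and no verdict was reported.

**What I did:** I gripped the ladder by its +x rung, let it hang, stood it on the box floor and tipped it over toward -x. I then slid it to the middle and released it. The door I pushed over from behind and pressed down with the closed fingers.

**Last checks:**
- **Ladder:** The last wrist and scene pictures show it flat and level by eye inside the box, wells up. I did not measure its final angle or height.
- **Door:** It lies flat on the box. I read its shut position from the fingertips stopping at about 47.5 mm (48 mm expected) under 35 N, and the pictures agree.
- **Other things:** The ring, bowl, skewer holder and spatula look undisturbed. The jar, tin and tumbler are not in the last crops, but the arm never worked near them.
- **Robot:** It stands clear above the box with no force on the tool.

**What disagreed:**
- The ladder's foot slipped about 30 mm toward -x at the start of the tipping; I corrected it by sliding the ladder back.
- My scene-and-top triangulated heights were 7 to 10 mm low for the box rim and worse for the ladder (4 to 31 mm against 24). I checked the ladder's height instead by its rung spacing (152.9 mm against 152) and the box floor by contact.
- One early wrist measurement was about 7 mm off because the arm was still settling, so I redid it with the camera pose from the moment of the picture.

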